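# Load the filling barrel under the sprung clamp bar

## Robot

A 6-joint arm with a two-finger parallel gripper is mounted at the origin on the work surface. World frame = base frame: x ahead of the robot, y to its left, z up, the work surface at z = 0. Lengths are in m, angles in rad, forces in N, time in s.
With the tool pointing down it reaches from about 0.35 to 0.975 m from the base axis. Payload 4.9 kg.
Tool frame: the origin (TCP) lies on the centre line of the jaws, within the pads' length; the fingertips stand 14 mm ahead of it and the grasp point (between the pads) lies 5 mm behind it (manip.nose_length is the distance from the TCP to the fingertips, in m); z points along the fingers, y is the line along which they close (so a half turn about z gives the same grasp; the last joint's range is limited). The gripper opens to 85 mm and grips with 20 to 120 N. Pads are 22 mm wide; open, the fingers measure 114 mm over their backs; the gripper's body (76 mm by 85 mm) begins 54 mm behind the grasp point. The pads swing forward as they close: fully open they stand 13 mm farther back than shut.
Start: joints at [1.201, 0.053, 1.613, -0, 1.476, -0.119], TCP at [0.155, 0.605, 0.245] pointing down, gripper open.
Joint ranges: [-3.01, 3.01], [-1.01, 2.22], [0.06, 2.58], [-1.02, 4.17], [0.09, 2.62], [-3.14, 3.14]. Speed limits (rad/s): [2.57, 2.57, 3.14, 3.14, 3.14, 3.14].

## Interface

Orientations are given as a unit quaternion [w, x, y, z].
In Python, from plant import manip, imaging gives the robot as it stands.
- The arm moves only by the tool play_rows, never from a script. Its argument "commands" is a list of rows, each a list of 6 numbers: the shift along the tool's x, y, z in mm, then the turn, a rotation vector about the tool's x, y, z in degrees. A call has 1 to 5 rows; each row shifts and turns the commanded pose from where the row before left it, along the tool's axes as they then stand; what a row does not reach is not made up. A row lasts 1/12 s, in which the tool goes at most 41.7 mm and 7.16 degrees, less where a joint would pass 70% of its speed; a pose out of reach is approached as far as the arm can. A call is refused whole if a number of a shift passes 41.7 or a number of a turn 7.16, either way. A call with a gripper value outside its range is refused whole. "hand" is the finger opening in mm, from 0 to 85.4, set as the call begins (left out, the last holds). The fingers move at their own pace and stop on an object; the grip force is fixed at half the most. Time passes only in rows, so rows that do not move let the fingers close. It gives the time, the measured TCP pose, the force, the opening and the grip force at its end, in the units of the state.
- manip.state(): the state, without advancing time (a new reading comes with each control period).
- imaging.grab_frame(name): name is "scene" or "top" or "wrist"; returns a dict with "image" (480x640x3 uint8, red, green, blue), "fx", "fy", "cx", "cy" (pixels), "R" (3x3) and "t" (3): a world point X has camera coordinates R X + t; the wrist camera has in their place "mount" (4x4, takes a point from camera to tool coordinates, whose origin is the TCP and whose axes are the flange's). Camera axes: x right, y down, z forward; pixel columns grow to the right and rows downward; lengths in m; the calibration is good to about 2 mm. The wrist camera is an equidistant fisheye: a pixel r from the principal point sees the ray r / f radians off the axis. A picture is of the moment at which its call begins: read the wrist's pose just before it. There is no depth.
- manip.job_done(): hands the job in; it is judged then, once.
The state is a dict: "time": time; "joint_pos": joint angles; "joint_vel": joint speeds; "joint_efforts": joint torques, N m; "tool_pos": TCP position; "tool_rot": TCP orientation; "contact_force": force on the tool from outside, world axes, zero at the start; "ft_torque": the same for the moment, N m; "gripper_width": opening from 0.0 (shut) to 1.0 (fully open); "grasp_force": force on a finger pad.
Only numpy, scipy, OpenCV 4.12 (cv2) and the standard library are available. Lean on these libraries where they do the work, as an engineer would, in place of code of your own. Each camera call takes 0.05 s, during which the arm holds its last target. There are 200 camera calls.

## Task

On the pastry-filling machine, lift the sprung clamp bar, swing it aside and let it rest up on its ledge, then lay the filling barrel from the wooden rest into the cradle with its collar fully down in the slot of the stop block, and let go; the block is set somewhere beyond its mark, away from the clamp, so feel for the slot gently and do not force the barrel down. Then bring the bar back over and lower it between its fork prongs until it holds the barrel, never letting it snap down. Leave the other things on the worktop alone.

Things in the scene. Friction and masses are not known exactly. Their poses are not given: they have to be found in the camera images.
- pump: Fixed bed of the filling machine: white plate 140 x 310 x 18 mm. Along its y axis stand two steel V saddles (20 mm wide at y = -85, 12 mm wide at y = +42; tops 61 mm above the table, 42 mm across), at the +y end the aluminium stop block. Origin on the table under the middle of the barrel's place, z up. Forcing the barrel against bed, saddles or block with over about 28 N of push damages it.
- cradle (a point): Fixed reference on the axis of a fully seated barrel, 65 mm above the table, at pump x = 0, y = -13 mm; same axes as the pump (y along the barrel, towards the stop block). A seated barrel has its own origin at this height and, as the stop block is set, 4 to 22 mm from this point towards +y.
- slot_mark (a point): Fixed mark 80 mm from the cradle point along y, 57 mm up, level with the stop block's tower tops. The middle of the block's 8 mm slot is set 4 to 22 mm beyond it along +y, unreported; the block stays put under 50 N. Block: four towers, two each side of the barrel, inner faces 20 mm from its axis, 18 mm thick along y. Off the slot the collar lands on them, the barrel about 14 mm too high.
- barrel: Loose aluminium filling barrel, 0.3 to 0.46 kg, on the wooden rest. Origin on its axis near its point of balance, y along it towards the collar. 36 mm diameter from y = -105 to +78 mm; collar 60 mm diameter, 5 mm thick, centred at y = +80; white stub 20 mm diameter to y = +100; steel nozzle 16 mm diameter to y = -127. Grip it from above across the middle.
- rest: Fixed wooden rest 75 x 150 mm with two V saddles 55 mm either side of its middle (along its y) that hold the barrel with its axis 55 mm above the table. Origin on the table under its middle. Nothing under the barrel's middle but a 12 mm base.
- paddle (a point): Grip point on the clamp's black upright paddle (12 mm thick along the point's y, 40 long, 32 tall), on the vertical axis the bar turns about (pump x = -55, y = -85 mm); 10 mm below the paddle's top, 22 mm above the bar's top, 103 mm above the table with the bar right down. Site x points along the steel bar, 16 mm wide, 10 thick, reaching 102 mm from the axis.
- clamp_lift (a joint): Bar height in m: 0 right down (underside 71 mm above the table), 0.012 on the seated barrel, 0.028 on the parking ledge, 0.045 top of travel. A spring presses it down: lifting takes about 9 N at the bottom to 16 N at the top, weight included. Starts at 0, closed. Let go, it snaps down unless something carries it (faster than 0.3 m/s counts as snapping).
- clamp_swing (a joint): Turn of the bar in rad: 0 closed (across the barrel, along pump x, a stop), growing clockwise seen from above to a stop at 1.45 (about pump -y). The fork blocks turning below a lift of 0.018; from about 1.3 to 1.45 the bar is over the parking ledge. Slight friction; it stays where it is turned.
- ledge (a point): Middle of the top of the parking ledge, a fixed steel pillar 30 x 14 mm, top 99 mm above the table, 80 mm from the turning axis. The bar turned aside rests on it.
- fork (a point): Fixed fork at the bar's free end when closed: point midway between its two prongs at their tops, 89 mm above the table, 92 mm from the turning axis; prongs 24 mm apart inside, 6 mm thick. The closed bar drops between them.
- ramekin: White ceramic bowl, 84 mm across, 45 mm high; leave alone. Origin under its centre.
- bowl: Wooden bowl, 130 mm across, 60 mm high; leave alone. Origin under its centre.
- eggs: Cardboard tray 110 x 155 mm with six eggs, 60 mm high; leave alone. Origin under its centre.
- jar: Glass jar with steel cap, 68 mm diameter, 110 mm high; leave alone. Origin under its centre.
Not all that is in view belongs to the job. Of the things like the barrel, leave any that is green or purple; of the rest the larger one is meant.

How it is judged:
On the way, in this order (a step that is already met when the one before it is completed fails the run):
1. the clamp bar is turned aside and rests up on its ledge, let go (value of joint clamp_swing above 1.15 rad and value of joint clamp_lift between 0.025 and 0.031 m and contact force between the fingers and anything else below 0.5 N), for 0.2 s.
2. the barrel lies fully seated in the cradle, its collar in the slot, let go, the bar still aside (z of barrel in the frame of cradle between -0.003 and 0.003 m and x of barrel in the frame of cradle between -0.004 and 0.004 m and y of barrel in the frame of cradle between 0.001 and 0.025 m and angle between the y axis of barrel and the y axis of cradle, either way round below 0.05 rad and value of joint clamp_swing above 1.15 rad and contact force between the fingers and barrel below 0.5 N), for 0.2 s.
At the end, for the whole second after the job is handed in: Barrel seated: origin within 3 mm of the cradle axis in height, 4 mm across, 1 to 25 mm along +y from the cradle point, axis within 0.05 rad of cradle y, at rest. Bar closed (clamp_swing under 0.08) and down on it (clamp_lift 0.009 to 0.015). Nothing is held (z of barrel in the frame of cradle between -0.003 and 0.003 m and x of barrel in the frame of cradle between -0.004 and 0.004 m and y of barrel in the frame of cradle between 0.001 and 0.025 m and angle between the y axis of barrel and the y axis of cradle, either way round below 0.05 rad and value of joint clamp_swing below 0.08 rad and value of joint clamp_lift between 0.009 and 0.015 m and linear speed of barrel below 0.02 m/s and contact force between the fingers and anything else below 0.5 N); the robot touches nothing.
It fails at once if the barrel is forced against the machine or its stop block (over 40 N summed over their contacts, about 28 N of push) (contact force between barrel and pump above 40 N).
It fails at once if the clamp bar snaps down faster than 0.3 m/s (velocity of joint clamp_lift below -0.3 m/s).
It fails at once if a bystander (ramekin, bowl, eggs or jar) is pushed more than 25 mm (distance of any of ramekin, bowl, eggs, jar from where it was at the start of the episode above 0.025 m).
It also fails if it takes over 72 s, if anything falls off the work surface, if the arm or the gripper's body presses on something with over 40 N, if the wrist force passes 120 N, or if a joint passes its speed limit or range.

## Working session

There is one attempt and no reset: what is moved stays moved. The work goes in short steps, Python scripts to look and compute and a tool call to move; the robot and the scene stay as the last step left them, time stands still between calls to the robot, and variables do not carry over. Pictures are saved under pics/ and viewed, at most 10 in all, crops included, and the job is handed in when it is done.

Besides the shell and the picture viewer there is one more tool, called after "Call:" as name(argument=value, ...), one argument or row to a line, values as JSON. play_rows: Moves the arm, as the interface text tells. Its arguments: {"type":"object","properties":{"commands":{"type":"array","items":{"type":"array","items":{"type":"number"}}},"hand":{"type":"number"}},"required":["commands"]}

```bash
mkdir -p pics; ls
cat > h.py <<'E'
import sys; sys.path.insert(0,'.')
import numpy as np, cv2
from scipy.spatial.transform import Rotation as R
from plant import manip, imaging
E
python3 - <<'E'
from h import *
import pickle
s=manip.state(); print(s)
d={}
for n in("scene","top","wrist"):
    f=imaging.grab_frame(n); d[n]=f
    cv2.imwrite(f'pics/{n}0.png',f["image"][:,:,::-1])
    print(n,{k:(np.round(v,4).tolist() if not np.isscalar(v) else v) for k,v in f.items() if k!="image"})
d['s']=s
pickle.dump(d,open('d0.pkl','wb'))
E
```

```text
pics
{'time': 0.0, 'joint_pos': array([ 1.20102331e+00,  5.33512025e-02,  1.61433018e+00,  3.95220501e-05,
        1.47601796e+00, -1.19003190e-01]), 'joint_vel': array([ 0.00082257,  0.00049487, -0.00100316,  0.00131305,  0.00173652,
        0.00152422]), 'joint_efforts': array([ 1.92663215e-04, -3.93698072e+01, -3.70165980e+01, -1.54681502e-04,
        7.30950764e-03, -8.22176077e-06]), 'tool_pos': array([0.15486181, 0.60487759, 0.2440449 ]), 'tool_rot': array([-2.73955949e-04,  1.25058441e-01,  9.92148818e-01, -1.01728569e-03]), 'contact_force': array([-0.04086382, -0.17551697,  0.19418689]), 'ft_torque': array([0.00317473, 0.01481151, 0.03320136]), 'grasp_force': 0.0, 'gripper_width': 0.9979963640834272}
scene {'fx': 503.43794979935757, 'fy': 503.43794979935757, 'cx': 315.7450535592766, 'cy': 237.82871108048852, 'R': [[0.7102, 0.7038, 0.0155], [0.4531, -0.4401, -0.7752], [-0.5388, 0.5576, -0.6315]], 't': [-0.3874, -0.161, 1.5809]}
top {'fx': 481.87612953363526, 'fy': 481.87612953363526, 'cx': 319.4149980309411, 'cy': 248.21413203575997, 'R': [[-0.0141, -0.9999, -0.0074], [-0.9842, 0.0152, -0.1762], [0.1763, 0.0048, -0.9843]], 't': [-0.0021, 0.5651, 1.2476]}
wrist {'fx': 371.64829954431775, 'fy': 371.64829954431775, 'cx': 320.5011318251934, 'cy': 237.29752042088901, 'mount': [[0.0003, -0.9598, -0.2807, 0.0712], [1.0, 0.0004, -0.0003, -0.0001], [0.0004, -0.2807, 0.9598, -0.1275], [0.0, 0.0, 0.0, 1.0]]}
```

View pics/top0.png

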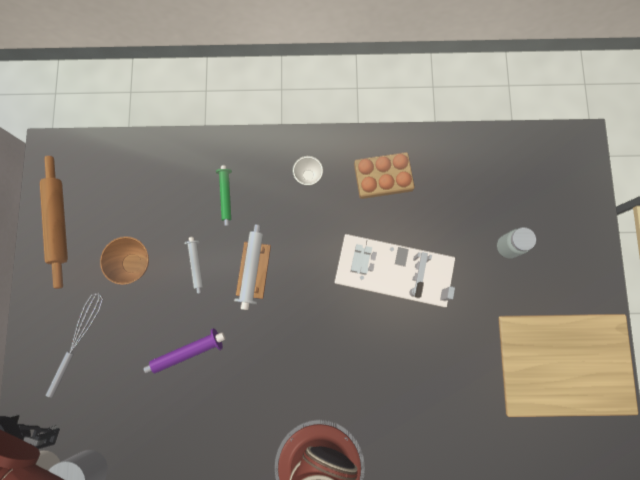

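View pics/scene0.png

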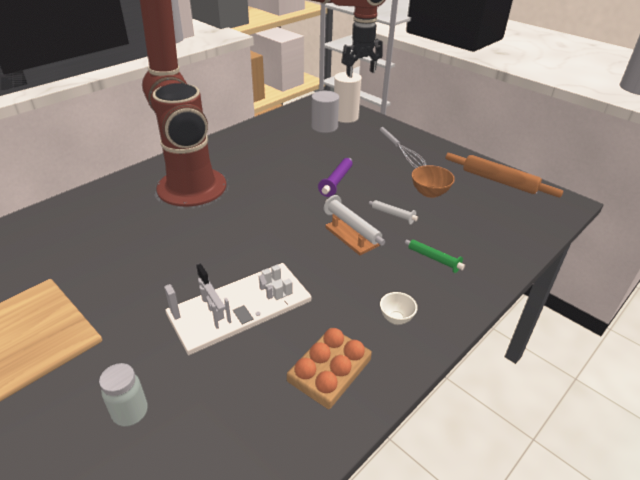

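```bash
cat >> h.py <<'E'
def ray(f,uv):
    uv=np.atleast_2d(uv).astype(float)
    d=np.c_[(uv[:,0]-f["cx"])/f["fx"],(uv[:,1]-f["cy"])/f["fy"],np.ones(len(uv))]
    Rm=np.array(f["R"]);t=np.array(f["t"])
    return -Rm.T@t, d@Rm
def onz(f,uv,z):
    o,d=ray(f,uv); return o+d*((z-o[2])/d[:,2])[:,None]
def tri(o1,d1,o2,d2):
    A=np.c_[d1,-d2]; k=np.linalg.lstsq(A,o2-o1,rcond=None)[0]
    a=o1+k[0]*d1; b=o2+k[1]*d2; return (a+b)/2,np.linalg.norm(a-b)
E
python3 - <<'E'
from h import *
import pickle
d=pickle.load(open('d0.pkl','rb'))
T=d['top']['image'];S=d['scene']['image']
def quad(img,box):
    x0,y0,x1,y1=box
    hsv=cv2.cvtColor(img,cv2.COLOR_RGB2HSV)
    m=np.zeros(img.shape[:2],np.uint8)
    m[y0:y1,x0:x1]=((hsv[...,2]>200)&(hsv[...,1]<45))[y0:y1,x0:x1]*255
    m=cv2.morphologyEx(m,cv2.MORPH_OPEN,np.ones((3,3)))
    c=max(cv2.findContours(m,0,1)[0],key=cv2.contourArea)
    h=cv2.convexHull(c)
    for e in np.linspace(2,15,40):
        q=cv2.approxPolyDP(h,e,True)
        if len(q)==4: break
    return q[:,0]
qt=quad(T,(325,225,470,315)); qs=quad(S,(150,255,325,355))
for f,q,n in((d['top'],qt,'top'),(d['scene'],qs,'scene')):
    P=onz(f,q,0.018); print(n,q.tolist()); print(np.round(P,4)); print('center',P.mean(0).round(4),'edges',np.linalg.norm(P-np.roll(P,-1,0),axis=1).round(3))
    if n=='top':
        e=[(P[i]-P[(i+1)%4]) for i in range(4)];
        for v in e: print(np.degrees(np.arctan2(v[1],v[0])).round(2))
a=cv2.resize(T[215:320,225:465],None,fx=3.3,fy=3.3,interpolation=cv2.INTER_CUBIC)
b=cv2.resize(S[180:355,155:400],None,fx=3.2,fy=3.2,interpolation=cv2.INTER_CUBIC)
cv2.imwrite('pics/zt.png',a[:,:,::-1]);cv2.imwrite('pics/zs.png',b[:,:,::-1]);print(a.shape,b.shape)
E
```

```text
top [[345, 235], [420, 250], [414, 299], [335, 282]]
[[ 0.6069 -0.0818  0.018 ]
 [ 0.5615 -0.2873  0.018 ]
 [ 0.4272 -0.2642  0.018 ]
 [ 0.4765 -0.0514  0.018 ]]
center [ 0.518  -0.1712  0.018 ] edges [0.21  0.136 0.218 0.134]
77.54
-9.74
-103.05
166.91
scene [[310, 295], [190, 350], [166, 311], [284, 264]]
[[ 0.6069 -0.0817  0.018 ]
 [ 0.544  -0.3772  0.018 ]
 [ 0.4127 -0.3526  0.018 ]
 [ 0.4828 -0.0518  0.018 ]]
center [ 0.5116 -0.2158  0.018 ] edges [0.302 0.134 0.309 0.128]
(346, 792, 3) (560, 784, 3)
```

View pics/zt.png

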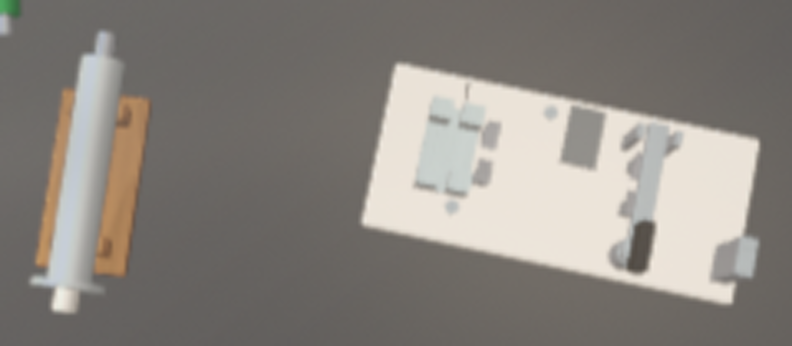

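View pics/zs.png

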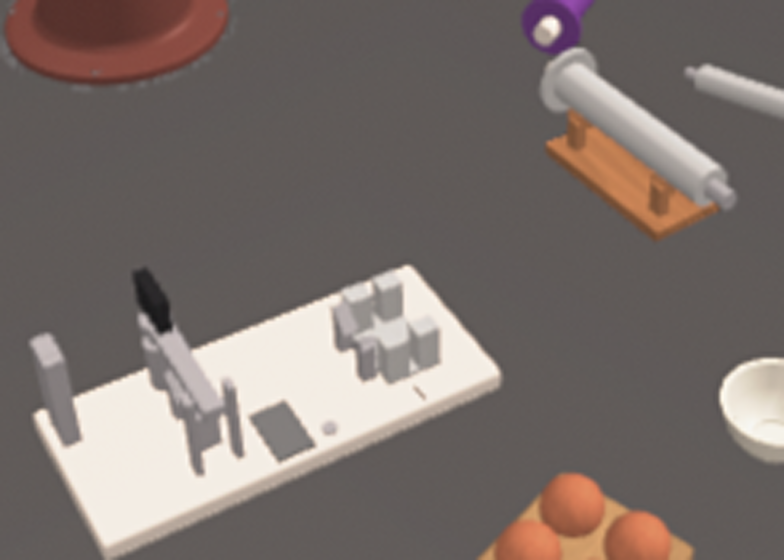

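Run:
```python
from h import *
import pickle
d=pickle.load(open('d0.pkl','rb')); ft,fs=d['top'],d['scene']
zt=lambda a:np.array(a,float)/3.3-0.35+[225,215]
zs=lambda a:np.array(a,float)/3.2-0.35+[155,180]
ct=onz(ft,zt([(397,63),(760,140),(733,303),(362,225)]),.018)
cs=onz(fs,zs([(500,376),(107,550),(36,418),(408,267)]),.018)
for P in(ct,cs):
    print(P.round(4).tolist(),'edges',np.linalg.norm(P-np.roll(P,-1,0),axis=1).round(3),'c',P.mean(0).round(4))
    v=(P[0]-P[1]+P[3]-P[2]); print('yaw y-axis',np.degrees(np.arctan2(v[1],v[0])).round(2))
def both(name,a,b):
    o1,d1=ray(ft,zt(a));o2,d2=ray(fs,zs(b)); p,g=tri(o1,d1[0],o2,d2[0]); print(name,p.round(4),'gap',round(g,4)); return p
def blob(img,box):
    x0,y0,x1,y1=box; g=img[y0:y1,x0:x1].max(2); m=(g<48).astype(np.uint8)
    n,l,st,c=cv2.connectedComponentsWithStats(m); i=1+np.argmax(st[1:,4]); print(st[i]); return c[i]+[x0,y0]
bt=blob(ft['image'],(405,275,435,305)); bs=blob(fs['image'],(190,255,215,290)); print(bt,bs)
o1,d1=ray(ft,bt);o2,d2=ray(fs,bs); pad=tri(o1,d1[0],o2,d2[0]); print('paddle',pad)
both('paddletop far end',(647,222),(148,268)) 
nz=both('nozzle tip',(106,34),(731,196)); sb=both('stub end',(64,310),(548,83))
col=both('collar',(67,284),(570,80))
led=both('ledge top',(748,257),(45,345))
jar=both('jar',(0,0),(0,0)) if 0 else None
v=nz-sb; print('len',np.linalg.norm(v),'yaw nozzle->stub',np.degrees(np.arctan2(-v[1],-v[0])))
```

```text
[[0.6105, -0.0817, 0.018], [0.5403, -0.3821, 0.018], [0.4058, -0.3515, 0.018], [0.4743, -0.0496, 0.018]] edges [0.308 0.138 0.31  0.14 ] c [ 0.5077 -0.2162  0.018 ]
yaw y-axis 77.04
[[0.6134, -0.0851, 0.018], [0.5446, -0.3823, 0.018], [0.4106, -0.3515, 0.018], [0.4769, -0.0528, 0.018]] edges [0.305 0.137 0.306 0.14 ] c [ 0.5114 -0.2179  0.018 ]
yaw y-axis 77.23Traceback (most recent call last):
  File "<stdin>", line 16, in <module>
  File "<stdin>", line 15, in blob
    return _wrapfunc(a, 'argmax', axis=axis, out=out, **kwds)
    return bound(*args, **kwds)
ValueError: attempt to get argmax of an empty sequence
```

Run:
```python
from h import *
import pickle
d=pickle.load(open('d0.pkl','rb')); ft,fs=d['top'],d['scene']
zt=lambda a:np.array(a,float)/3.3-0.35+[225,215]
zs=lambda a:np.array(a,float)/3.2-0.35+[155,180]
def both(name,a,b):
    o1,d1=ray(ft,zt(a));o2,d2=ray(fs,zs(b)); p,g=tri(o1,d1[0],o2,d2[0]); print(name,p.round(4),'gap',round(g,4)); return p
pad=both('paddle mid',(642,246),(154,299))
nz=both('nozzle tip',(106,34),(731,196)); sb=both('stub end',(64,310),(548,83))
col=both('collar',(67,284),(570,80))
led=both('ledge top',(748,257),(45,345))
v=nz-sb; print('len',np.linalg.norm(v),'yaw nozzle->stub',np.degrees(np.arctan2(-v[1],-v[0])))
b=np.radians(77.1); ey=np.array([np.cos(b),np.sin(b)]); ex=np.array([ey[1],-ey[0]])
c=np.array([.5096,-.217])
for n,p in(('pad',pad),('led',led)): print(n,'rel plate centre x,y',ex@(p[:2]-c),ey@(p[:2]-c))
o_pad=pad[:2]+ex*.055+ey*.085
print('pump origin from paddle',o_pad,'plate c in pump y',ey@(c-o_pad),ex@(c-o_pad))
s=manip.state();print(R.from_quat(s['tool_rot'],scalar_first=True).as_matrix().round(3))
```

```text
paddle mid [ 0.4463 -0.2629  0.1003] gap 0.0005
nozzle tip [0.63   0.158  0.0604] gap 0.0013
stub end [0.4041 0.1889 0.0413] gap 0.0082
collar [0.4265 0.1874 0.0559] gap 0.0003
ledge top [ 0.4361 -0.3434  0.1037] gap 0.0004
len 0.2287259638167135 yaw nozzle->stub 172.22628481339785
pad rel plate centre x,y -0.05145097568811229 -0.058848354047369246
led rel plate centre x,y -0.04342027087402318 -0.13962410692809585
pump origin from paddle [ 0.51889781 -0.19230071] plate c in pump y -0.026151645952630753 -0.0035490243118877
[[-0.969  0.248 -0.001]
 [ 0.248  0.969 -0.002]
 [ 0.    -0.002 -1.   ]]
```

Call:
play_rows(
  commands=[
    [-31,-22,0,0,0,0],
    [-31,-22,0,0,0,0],
    [-31,-22,0,0,0,0],
    [-31,-22,0,0,0,0],
    [-31,-22,0,0,0,0],
  ],
)

```text
time: 0.57
tool_pos: [0.2785, 0.4589, 0.2449]
tool_rot: [-0.0, 0.125, 0.992, -0.0]
contact_force: [0.1, 1.0, -0.3]
gripper_width: 1.0
grasp_force: 0.0
```

Call:
play_rows(
  commands=[
    [-31,-22,0,0,0,0],
    [-31,-22,0,0,0,0],
    [-31,-22,0,0,0,0],
    [-31,-22,0,0,0,0],
    [-31,-22,0,0,0,0],
  ],
)

```text
time: 0.98
tool_pos: [0.4015, 0.3137, 0.2451]
tool_rot: [-0.0, 0.125, 0.992, 0.0]
contact_force: [1.4, 0.6, 0.7]
gripper_width: 1.002
grasp_force: 0.0
```

Call:
play_rows(
  commands=[
    [-31,-22,0,0,0,0],
    [-31,-22,0,0,0,0],
    [-31,-22,0,0,0,0],
    [-31,-22,0,0,0,0],
    [-31,-22,0,0,0,0],
  ],
)

```text
time: 1.4
tool_pos: [0.5244, 0.1686, 0.2451]
tool_rot: [-0.0, 0.125, 0.992, 0.0]
contact_force: [0.5, 0.6, 0.7]
gripper_width: 1.001
grasp_force: 0.0
```

```bash
cat >> h.py <<'E'
def grabw(name):
    import pickle
    s=manip.state(); f=imaging.grab_frame("wrist"); f['s']=s
    cv2.imwrite(f'pics/{name}.png',f["image"][:,:,::-1]); pickle.dump(f,open(f'{name}.pkl','wb')); return f
def wray(f,uv):
    uv=np.atleast_2d(uv).astype(float); s=f['s']; M=np.array(f['mount'])
    a=(uv[:,0]-f['cx'])/f['fx'];b=(uv[:,1]-f['cy'])/f['fy'];th=np.hypot(a,b)+1e-12
    d=np.c_[np.sin(th)*a/th,np.sin(th)*b/th,np.cos(th)]
    Rt=R.from_quat(s['tool_rot'],scalar_first=True).as_matrix()
    return s['tool_pos']+Rt@M[:3,3], d@M[:3,:3].T@Rt.T
def wonz(f,uv,z):
    o,d=wray(f,uv); return o+d*((z-o[2])/d[:,2])[:,None]
def plan(xyz,yaw=None):
    s=manip.state(); Rt=R.from_quat(s['tool_rot'],scalar_first=True).as_matrix()
    d=Rt.T@(np.array(xyz)-s['tool_pos'])*1e3; y0=np.degrees(np.arctan2(Rt[1,0],Rt[0,0]))
    print('t',s['time'],'pos',s['tool_pos'].round(4),'yawx',y0.round(2),'tilt',np.degrees(np.arccos(-Rt[2,2])).round(2),'F',s['contact_force'].round(2),'w',round(s['gripper_width'],3),'q',s['joint_pos'].round(2))
    print('tool delta mm',d.round(1),'norm',np.linalg.norm(d).round(1), 'turn z', None if yaw is None else round(-((yaw-y0+180)%360-180),2))
E
python3 - <<'E'
from h import *
f=grabw('w1'); plan((.445,-.263,.245),167.1)
E
```

```text
t 1.45 pos [0.528  0.1638 0.245 ] yawx 165.33 tilt 0.29 F [ 0.7  -4.7  -0.55] w 1.001 q [ 0.17 -0.12  1.78 -0.    1.48 -1.15]
tool delta mm [ -27.8 -433.9    1.6] norm 434.8 turn z -1.77
```

View pics/w1.png

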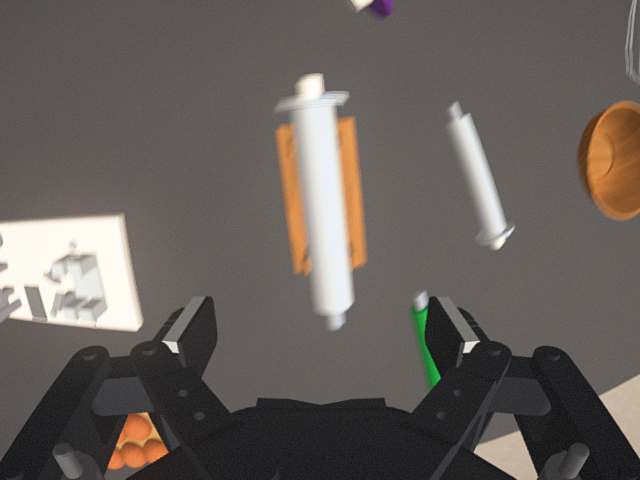

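Call:
play_rows(
  commands=[
    [-2.5,-39.5,0,0,0,-0.4],
    [-2.5,-39.5,0,0,0,-0.4],
    [-2.5,-39.5,0,0,0,-0.4],
    [-2.5,-39.5,0,0,0,-0.4],
    [-2.5,-39.5,0,0,0,0],
  ],
  hand=50,
)

```text
time: 1.87
tool_pos: [0.4886, -0.0259, 0.245]
tool_rot: [-0.0, 0.111, 0.994, 0.0]
contact_force: [0.5, -0.2, 0.1]
gripper_width: 0.585
grasp_force: 0.0
```

Call:
play_rows(
  commands=[
    [-2.5,-39.5,0,0,0,0],
    [-2.5,-39.5,0,0,0,0],
    [-2.5,-39.5,0,0,0,0],
    [-2.5,-39.5,0,0,0,0],
    [-2.5,-39.5,0,0,0,0],
  ],
)

```text
time: 2.28
tool_pos: [0.4572, -0.2215, 0.2452]
tool_rot: [0.0, 0.111, 0.994, 0.0]
contact_force: [1.0, -1.2, -0.8]
gripper_width: 0.582
grasp_force: 0.0
```

Call:
play_rows(
  commands=[
    [-2.5,-38,0,0,0,0],
    [0,0,0,0,0,0],
    [0,0,0,0,0,0],
  ],
)

```text
time: 2.53
tool_pos: [0.4514, -0.2588, 0.2448]
tool_rot: [-0.0, 0.113, 0.994, 0.0]
contact_force: [0.5, -0.2, 0.3]
gripper_width: 0.585
grasp_force: 0.0
```

Run:
```python
from h import *
import pickle
f1=pickle.load(open('w1.pkl','rb'))
P=wonz(f1,[(312,101),(336,328),(312,76)],.055); print('collar,nozzle,stub',P.round(4),np.degrees(np.arctan2(*(P[0]-P[1])[[1,0]])))
f=grabw('w2'); plan((.445,-.263,.245),167.1)
```

```text
collar,nozzle,stub [[0.4282 0.1857 0.055 ]
 [0.6388 0.1548 0.055 ]
 [0.4072 0.1911 0.055 ]] 171.65458189541462
t 2.5833 pos [ 0.4517 -0.2576  0.2448] yawx 167.14 tilt 0.07 F [ 0.32 -0.36 -0.97] w 0.59 q [-0.66 -0.2   1.85  0.    1.49 -2.01]
tool delta mm [ 5.3 -6.8 -0.2] norm 8.6 turn z 0.04
```

View pics/w2.png

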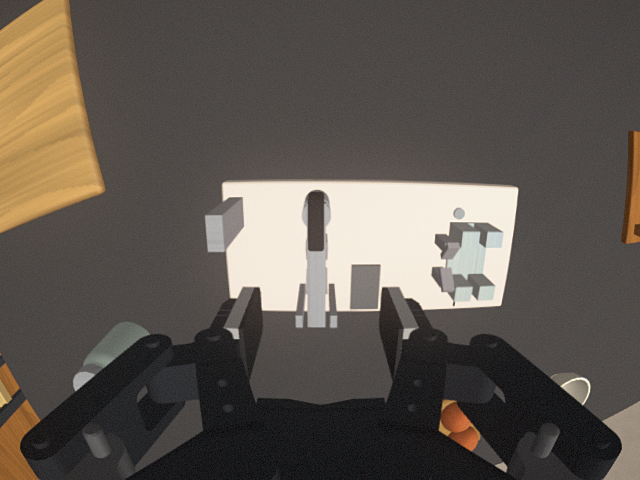

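Run:
```python
from h import *
import pickle
f=pickle.load(open('w2.pkl','rb'))
b=np.radians(77.1); ey=np.array([np.cos(b),np.sin(b)]); ex=np.array([ey[1],-ey[0]])
far=wonz(f,(316.5,250),.113)[0,:2]; print('paddle far end',far,'-> centre',far-.020*ex)
C=wonz(f,[(224,182),(517,187),(503,307)],.018)[:,:2]; print('corners',C.round(4), np.linalg.norm(np.diff(C,axis=0),axis=1))
v=C[1]-C[0]; print('yaw',np.degrees(np.arctan2(v[1],v[0])))
o=far-.020*ex+.055*ex+.085*ey
for n,uv,z in(('bar tip',(317,327),.081),('fork mid',(316.5,316),.089),('saddle?',(0,0),0),('led near',(232,199),.099),('led far',(214,250),.099)):
    p=wonz(f,uv,z)[0,:2]-o; print(n,'pump',(ex@p).round(4),(ey@p).round(4))
for c in C: print('corner pump',(ex@(c-o)).round(4),(ey@(c-o)).round(4))
# two-view height of paddle far end from top cam
d=pickle.load(open('d0.pkl','rb'))
o1,d1=ray(d['top'],np.array((650,220))/3.3-0.35+[225,215]); o2,d2=wray(f,(316.5,250)); print('far end 2view',tri(o1,d1[0],o2,d2[0]))
g=f['image'].max(2)[185:260,317].astype(int); print(g.tolist())
```

```text
paddle far end [ 0.4645494  -0.26492716] -> centre [ 0.44505417 -0.26046216]
corners [[ 0.4065 -0.3456]
 [ 0.4753 -0.0509]
 [ 0.613  -0.0776]] [0.30264663 0.1402612 ]
yaw 76.85259790334926
bar tip pump 0.0484 -0.0853
fork mid pump 0.0328 -0.0856
saddle? pump -0.3475 -0.5164
led near pump -0.071 -0.1493
led far pump -0.0302 -0.1669
corner pump -0.0736 -0.1766
corner pump -0.0723 0.1261
corner pump 0.0679 0.1308
far end 2view (array([ 0.46369384, -0.26557339,  0.11783209]), np.float64(0.002443134974700754))
[245, 246, 246, 246, 218, 118, 100, 66, 64, 60, 64, 66, 64, 66, 71, 73, 78, 71, 71, 69, 70, 78, 77, 78, 74, 80, 79, 76, 80, 73, 72, 79, 79, 75, 77, 82, 77, 81, 80, 77, 80, 77, 77, 80, 79, 81, 78, 78, 82, 78, 79, 81, 77, 83, 81, 82, 81, 83, 85, 80, 81, 80, 79, 80, 78, 83, 152, 185, 183, 184, 182, 184, 184, 183, 183]
```

Call:
play_rows(
  commands=[
    [5.8,-4.5,30,0,0,0],
    [0,0,38,0,0,0],
    [0,0,38,0,0,0],
    [0,0,30,0,0,0],
    [0,0,8.5,0,0,0],
  ],
)

```text
time: 3.0
tool_pos: [0.4426, -0.2564, 0.0949]
tool_rot: [-0.004, 0.11, 0.994, 0.003]
contact_force: [-0.9, 0.3, -0.5]
gripper_width: 0.588
grasp_force: 0.0
```

Call:
play_rows(
  commands=[
    [0,0,0,0,0,0],
    [0,0,0,0,0,0],
  ],
)

```text
time: 3.17
tool_pos: [0.4462, -0.2601, 0.1018]
tool_rot: [0.0, 0.11, 0.994, -0.0]
contact_force: [1.2, -0.8, 1.2]
gripper_width: 0.584
grasp_force: 0.0
```

Run:
```python
from h import *
plan((.445,-.2607,.1),167)
f=grabw('w3')
```

```text
t 3.1667 pos [ 0.4462 -0.2601  0.1018] yawx 167.32 tilt 0.05 F [ 1.18 -0.77  1.19] w 0.584 q [-0.67 -0.07  1.99  0.    1.23 -2.02]
tool delta mm [ 1.  -0.9  1.8] norm 2.3 turn z 0.32
```

View pics/w3.png

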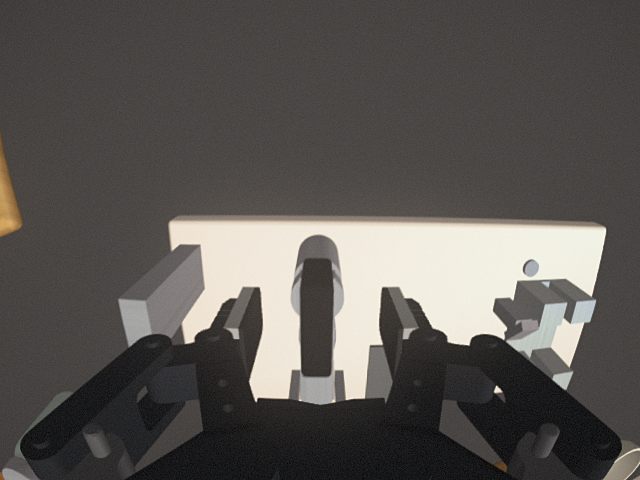

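Call:
play_rows(
  commands=[
    [1,-1,1,0,0,0.3],
    [0,0,0,0,0,0],
    [0,0,0,0,0,0],
    [0,0,0,0,0,0],
    [0,0,0,0,0,0],
  ],
  hand=0,
)

```text
time: 3.63
tool_pos: [0.4452, -0.2617, 0.1017]
tool_rot: [0.001, 0.114, 0.993, -0.0]
contact_force: [-0.1, 3.9, 6.0]
gripper_width: 0.131
grasp_force: 59.0
```

Call:
play_rows(
  commands=[
    [0,0,0,0,0,0],
    [0,0,0,0,0,0],
  ],
)

```text
time: 3.8
tool_pos: [0.4452, -0.2617, 0.1017]
tool_rot: [0.001, 0.114, 0.993, -0.0]
contact_force: [-0.6, 2.9, 5.7]
gripper_width: 0.126
grasp_force: 59.0
```

Call:
play_rows(
  commands=[
    [0,0,-5,0,0,0],
    [0,0,-5,0,0,0],
    [0,0,-5,0,0,0],
    [0,0,0,0,0,0],
  ],
)

```text
time: 4.13
tool_pos: [0.4448, -0.2614, 0.1144]
tool_rot: [0.001, 0.114, 0.993, -0.0]
contact_force: [5.1, -1.5, -9.3]
gripper_width: 0.127
grasp_force: 58.5
```

Call:
play_rows(
  commands=[
    [0,0,-6,0,0,0],
    [0,0,-6,0,0,0],
    [0,0,-6,0,0,0],
    [0,0,-6,0,0,0],
    [0,0,0,0,0,0],
  ],
)

```text
time: 4.55
tool_pos: [0.4447, -0.2613, 0.1377]
tool_rot: [0.001, 0.114, 0.993, -0.0]
contact_force: [7.4, -1.7, -14.6]
gripper_width: 0.125
grasp_force: 58.4
```

Call:
play_rows(
  commands=[
    [0,0,0,0,0,2],
    [0,0,0,0,0,4],
    [0,0,0,0,0,0],
  ],
)

```text
time: 4.8
tool_pos: [0.4446, -0.2612, 0.1367]
tool_rot: [0.001, 0.167, 0.986, 0.0]
contact_force: [8.2, -2.2, -12.9]
gripper_width: 0.129
grasp_force: 58.4
```

Call:
play_rows(
  commands=[
    [0,0,0,0,0,6.2],
    [0,0,0,0,0,6.2],
    [0,0,0,0,0,6.2],
    [0,0,0,0,0,6.2],
    [0,0,0,0,0,6.2],
  ],
)

```text
time: 5.22
tool_pos: [0.4449, -0.2608, 0.1366]
tool_rot: [0.001, 0.426, 0.905, 0.001]
contact_force: [9.4, -1.3, -13.3]
gripper_width: 0.129
grasp_force: 58.5
```

Call:
play_rows(
  commands=[
    [0,0,0,0,0,6.2],
    [0,0,0,0,0,6.2],
    [0,0,0,0,0,6.2],
    [0,0,0,0,0,0],
  ],
)

```text
time: 5.55
tool_pos: [0.4451, -0.2606, 0.1366]
tool_rot: [0.001, 0.566, 0.825, 0.001]
contact_force: [9.8, -1.2, -13.9]
gripper_width: 0.123
grasp_force: 58.6
```

Run:
```python
from h import *
plan((.445,-.2607,.137),87)
```

```text
t 5.55 pos [ 0.4451 -0.2606  0.1366] yawx 111.11 tilt 0.21 F [  9.83  -1.24 -13.92] w 0.123 q [-0.68 -0.12  1.97  0.    1.29 -1.05]
tool delta mm [-0.  -0.1 -0.4] norm 0.4 turn z 24.11
```

Call:
play_rows(
  commands=[
    [0,0,0,0,0,6],
    [0,0,0,0,0,6],
    [0,0,0,0,0,6],
    [0,0,0,0,0,5.5],
    [0,0,0,0,0,0],
  ],
)

```text
time: 5.97
tool_pos: [0.4454, -0.2605, 0.1366]
tool_rot: [0.001, 0.722, 0.692, 0.002]
contact_force: [11.7, 0.1, -14.6]
gripper_width: 0.128
grasp_force: 58.5
```

Call:
play_rows(
  commands=[
    [0,0,2,0,0,0],
    [0,0,2,0,0,0],
    [0,0,2,0,0,0],
    [0,0,2,0,0,0],
    [0,0,0,0,0,0],
  ],
)

```text
time: 6.38
tool_pos: [0.4456, -0.2606, 0.1299]
tool_rot: [0.001, 0.72, 0.693, 0.002]
contact_force: [9.2, 2.1, -8.3]
gripper_width: 0.128
grasp_force: 59.3
```

Call:
play_rows(
  commands=[
    [0,0,1,0,0,0],
    [0,0,1,0,0,0],
    [0,0,0,0,0,0],
  ],
)

```text
time: 6.63
tool_pos: [0.4458, -0.2606, 0.1297]
tool_rot: [0.001, 0.72, 0.693, 0.002]
contact_force: [5.0, 5.6, 1.1]
gripper_width: 0.127
grasp_force: 60.9
```

Call:
play_rows(
  commands=[
    [0,0,0,0,0,0],
    [0,0,0,0,0,0],
    [0,0,0,0,0,0],
    [0,0,0,0,0,0],
  ],
  hand=50,
)

```text
time: 6.97
tool_pos: [0.4439, -0.2616, 0.1289]
tool_rot: [-0.0, 0.72, 0.694, -0.0]
contact_force: [-0.5, 0.0, -0.2]
gripper_width: 0.585
grasp_force: 0.0
```

Call:
play_rows(
  commands=[
    [0,0,-10,0,0,0],
    [0,0,-35,0,0,0],
    [0,0,-35,0,0,0],
    [0,0,-35,0,0,0],
    [0,0,0,0,0,0],
  ],
)

```text
time: 7.38
tool_pos: [0.4471, -0.2639, 0.2538]
tool_rot: [0.007, 0.72, 0.694, 0.001]
contact_force: [0.6, -0.2, 1.1]
gripper_width: 0.587
grasp_force: 0.0
```

Run:
```python
from h import *
f=grabw('w4'); plan((.55,.168,.245),171.7)
```

```text
t 7.4333 pos [ 0.4462 -0.2632  0.2503] yawx 87.82 tilt 0.61 F [-0.07 -0.37 -0.07] w 0.589 q [-0.68 -0.22  1.86 -0.    1.49 -0.64]
tool delta mm [434.9  87.3   3.2] norm 443.5 turn z -83.88
```

View pics/w4.png

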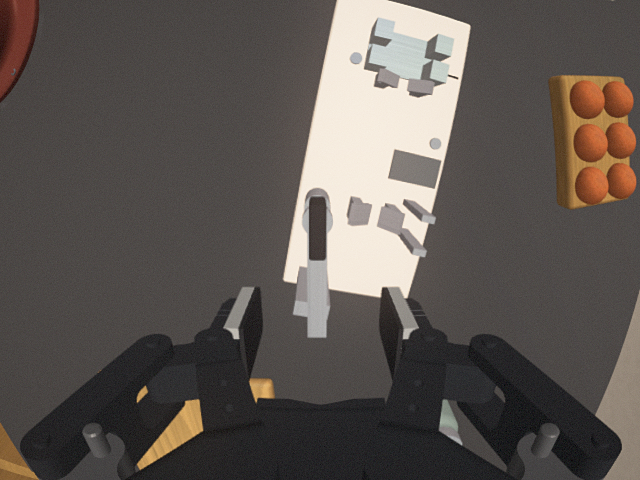

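Call:
play_rows(
  commands=[
    [33.4,24.2,0,0,0,0],
    [33.4,24.2,0,0,0,0],
    [33.4,24.2,0,0,0,0],
    [0,0,25,0,0,3.6],
    [0,0,35,0,0,3.6],
  ],
)

```text
time: 7.85
tool_pos: [0.5236, -0.1631, 0.1868]
tool_rot: [0.003, 0.762, 0.647, 0.002]
contact_force: [0.3, -0.6, 0.4]
gripper_width: 0.583
grasp_force: 0.0
```

Call:
play_rows(
  commands=[
    [0,0,35,0,0,3.6],
    [0,0,35,0,0,0],
    [0,0,0,0,0,0],
    [0,0,0,0,0,0],
    [0,0,0,0,0,0],
  ],
)

```text
time: 8.27
tool_pos: [0.5213, -0.1645, 0.1154]
tool_rot: [0.001, 0.782, 0.623, 0.0]
contact_force: [0.0, -0.2, 0.4]
gripper_width: 0.584
grasp_force: 0.0
```

Run:
```python
from h import *
f=grabw('w5'); plan((.523,-.166,.12),77)
```

```text
t 8.3167 pos [ 0.522  -0.1649  0.1166] yawx 77.03 tilt 0.24 F [-0.16 -0.39  0.92] w 0.585 q [-0.44 -0.02  1.91 -0.    1.25 -0.22]
tool delta mm [-0.9  1.2 -3.4] norm 3.7 turn z 0.03
```

View pics/w5.png

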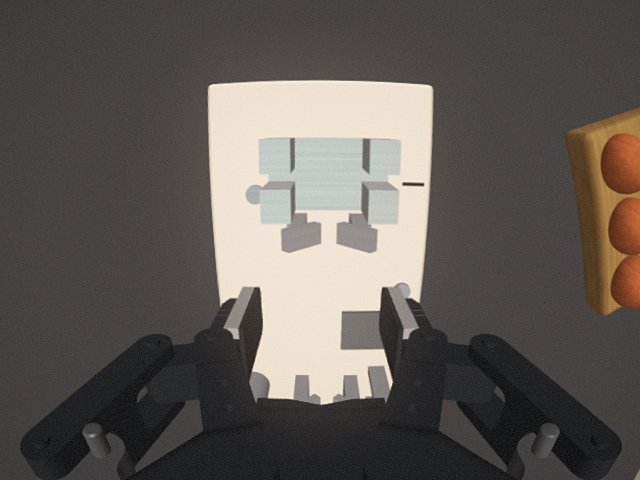

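Run:
```python
from h import *
import pickle
f=pickle.load(open('w5.pkl','rb')); I=f['image'].astype(int).sum(2)/3
for a,b in((264,284),(375,395)):
    p=I[130:232,a:b].mean(1); print([f"{130+i}:{v:.0f}" for i,v in enumerate(p)][0:102])
for a,b in((142,168),(205,218)):
    print([f"{252+i}:{v:.0f}" for i,v in enumerate(I[a:b,252:410].mean(0)) if i<60 or i>100])
```

```text
['130:227', '131:227', '132:227', '133:227', '134:227', '135:228', '136:229', '137:213', '138:187', '139:192', '140:198', '141:197', '142:197', '143:198', '144:197', '145:198', '146:198', '147:199', '148:199', '149:199', '150:198', '151:196', '152:198', '153:199', '154:201', '155:202', '156:202', '157:200', '158:201', '159:200', '160:200', '161:201', '162:199', '163:197', '164:198', '165:201', '166:203', '167:202', '168:200', '169:198', '170:197', '171:199', '172:200', '173:201', '174:204', '175:207', '176:205', '177:204', '178:205', '179:206', '180:203', '181:184', '182:169', '183:166', '184:163', '185:159', '186:159', '187:157', '188:157', '189:165', '190:200', '191:199', '192:198', '193:197', '194:197', '195:197', '196:198', '197:198', '198:198', '199:200', '200:199', '201:197', '202:196', '203:198', '204:200', '205:201', '206:202', '207:201', '208:201', '209:201', '210:200', '211:201', '212:199', '213:197', '214:197', '215:199', '216:204', '217:202', '218:200', '219:197', '220:198', '221:198', '222:200', '223:209', '224:220', '225:228', '226:228', '227:227', '228:222', '229:216',
[... 3021 characters left out ...]
5:180', '306:186', '307:206', '308:215', '309:215', '310:214', '311:214', '353:183', '354:183', '355:183', '356:182', '357:184', '358:184', '359:185', '360:178', '361:153', '362:121', '363:110', '364:105', '365:103', '366:100', '367:110', '368:161', '369:197', '370:199', '371:197', '372:196', '373:197', '374:197', '375:197', '376:196', '377:197', '378:196', '379:197', '380:196', '381:197', '382:196', '383:198', '384:195', '385:196', '386:197', '387:197', '388:195', '389:196', '390:196', '391:196', '392:197', '393:196', '394:195', '395:195', '396:195', '397:197', '398:211', '399:224', '400:226', '401:226', '402:227', '403:226', '404:226', '405:226', '406:226', '407:226', '408:226', '409:226']
```

Run:
```python
from h import *
import pickle
f=pickle.load(open('w5.pkl','rb'))
rows=[(274,137.6),(274,173.7),(274,189.4),(274,223.6),(385,138.4),(385,174.5),(385,190.0),(385,224.2)]
P=wonz(f,rows,.057)[:,:2]
I=wonz(f,[(289.8,155),(369.3,155),(290.2,211),(368,211)],.057)[:,:2]
O=wonz(f,[(258.5,155),(400.5,155),(260,211),(398,211)],.057)[:,:2]
v=P[4:]-P[:4]; print('ex yaw',np.degrees(np.arctan2(v[:,1],v[:,0])))
v=I[:2]-I[2:]; print('ey yaw',np.degrees(np.arctan2(v[:,1],v[:,0])), 'inner width',np.linalg.norm(I[0]-I[1]),np.linalg.norm(I[2]-I[3]),'outer',np.linalg.norm(O[0]-O[1]))
b=np.radians(77.0); ey=np.array([np.cos(b),np.sin(b)]); ex=np.array([ey[1],-ey[0]])
o=np.array([.4446,-.2607])+.055*ex+.085*ey; print('o',o)
print('edges y',((P-o)@ey*1e3).round(1)); print('inner x,y',((I-o)@ex*1e3).round(1))
print('outer x',((O-o)@ex*1e3).round(1))
pl=wonz(f,[(208,86),(433.5,86),(211,180),(430,180),(413,184)],.018)[:,:2]; print('plate',((pl-o)@ex*1e3).round(1),((pl-o)@ey*1e3).round(1))
sm=P.mean(0); print('slot xy world',P[[1,2,5,6]].mean(0), 'block mid',P[[0,3,4,7]].mean(0))
```

```text
ex yaw [-13.12336652 -13.22619456 -13.16774442 -13.27290657]
ey yaw [76.57706017 77.10724253] inner width 0.03967864070977053 0.03994372741157619 outer 0.07145021523670707
o [ 0.51731119 -0.19025085]
edges y [94.2 76.  68.  50.1 94.1 75.8 67.8 49.8]
inner x,y [-17.1  22.6 -17.3  22.6]
outer x [-32.9  38.5 -33.   38.4]
plate [-70.4  67.3 -70.1  66.8  55.8] [127.5 127.7  68.6  68.6  65.8]
slot xy world [ 0.53624003 -0.12081841] block mid [ 0.53629385 -0.12067315]
```

Call:
play_rows(
  commands=[
    [36.6,-8.7,-17,0,0,0],
    [36.6,-8.7,-17,0,0,0],
    [36.6,-8.7,-17,0,0,0],
    [36.6,-8.7,-17,0,0,0],
    [36.6,-8.7,-17,0,0,0],
  ],
  hand=85,
)

```text
time: 8.73
tool_pos: [0.5204, 0.0254, 0.2035]
tool_rot: [0.002, 0.783, 0.622, 0.002]
contact_force: [0.9, -0.5, 0.8]
gripper_width: 0.995
grasp_force: 0.0
```

Call:
play_rows(
  commands=[
    [36.6,-8.7,0,0,0,0],
    [36.6,-8.7,0,0,0,0],
    [36.6,-8.7,0,0,0,0],
    [36.6,-8.7,0,0,0,0],
    [0,0,0,0,0,-6.8],
  ],
)

```text
time: 9.15
tool_pos: [0.519, 0.1801, 0.2029]
tool_rot: [0.001, 0.742, 0.671, 0.003]
contact_force: [0.0, -0.9, -0.6]
gripper_width: 0.991
grasp_force: 0.0
```

Call:
play_rows(
  commands=[
    [0,0,0,0,0,-6.8],
    [0,0,0,0,0,-6.8],
    [0,0,0,0,0,-6.8],
    [0,0,0,0,0,-6.8],
    [0,0,0,0,0,-6.8],
  ],
)

```text
time: 9.57
tool_pos: [0.5196, 0.1748, 0.2025]
tool_rot: [0.002, 0.514, 0.858, 0.002]
contact_force: [0.3, -0.4, 0.8]
gripper_width: 0.999
grasp_force: 0.0
```

Call:
play_rows(
  commands=[
    [0,0,0,0,0,-6.8],
    [0,0,0,0,0,-6.8],
    [0,0,0,0,0,-6.8],
    [0,0,0,0,0,-6.8],
    [0,0,0,0,0,-6.8],
  ],
)

```text
time: 9.98
tool_pos: [0.5197, 0.1747, 0.2026]
tool_rot: [0.003, 0.241, 0.971, 0.001]
contact_force: [0.1, -0.5, -0.3]
gripper_width: 0.998
grasp_force: 0.0
```

Call:
play_rows(
  commands=[
    [0,0,0,0,0,-6.8],
    [0,0,0,0,0,-6.3],
    [0,0,0,0,0,-6.3],
    [0,0,0,0,0,0],
    [0,0,0,0,0,0],
  ],
)

```text
time: 10.4
tool_pos: [0.5193, 0.1747, 0.2016]
tool_rot: [0.002, 0.078, 0.997, 0.001]
contact_force: [0.5, -0.1, -0.2]
gripper_width: 0.996
grasp_force: 0.0
```

Run:
```python
from h import *
f=grabw('w6'); plan((.5057,.1759,.2),171.7)
I=f['image']; hsv=cv2.cvtColor(I,cv2.COLOR_RGB2HSV)
m=((hsv[...,2]>125)&(hsv[...,1]<60)).astype(np.uint8)
n,l,st,c=cv2.connectedComponentsWithStats(m)
for i in range(1,n):
    if st[i,4]>300: print(i,st[i],c[i].round(1))
lab=l[200,320] or l[220,325]; print('lab',lab)
for r in range(0,400,8):
    x=np.where(l[r]==lab)[0]
    if len(x) and lab: print(r,x.min(),x.max(),end=' | ')
```

```text
t 10.45 pos [0.5191 0.1746 0.201 ] yawx 171.08 tilt 0.2 F [-0.19 -0.51 -0.17] w 0.996 q [ 0.19 -0.1   1.84 -0.    1.4  -1.23]
tool delta mm [13.4 -0.8  1. ] norm 13.5 turn z -0.62
3 [  278    71    82   285 12656] [320.  205.8]
4 [ 467  118   59  163 3678] [494.2 203.8]
5 [    0   202   114   131 12298] [ 54.  263.7]
38 [616 410  24  49 604] [631.4 429.6]
40 [497 457  41  23 568] [520.2 469.1]
lab 3
72 306 331 | 80 304 332 | 88 304 332 | 96 281 359 | 104 278 352 | 112 294 343 | 120 295 343 | 128 295 342 | 136 295 343 | 144 295 343 | 152 295 343 | 160 296 343 | 168 296 343 | 176 296 343 | 184 296 343 | 192 297 343 | 200 297 343 | 208 297 343 | 216 297 343 | 224 297 343 | 232 298 343 | 240 298 343 | 248 298 343 | 256 298 343 | 264 298 343 | 272 299 343 | 280 299 343 | 288 300 343 | 296 300 343 | 304 300 343 | 312 301 343 | 320 300 343 | 328 301 343 | 336 305 339 | 344 314 331 | 352 314 330 |
```

Run:
```python
from h import *
import pickle
f=pickle.load(open('w6.pkl','rb'))
P=wonz(f,[(318.8,100),(319,120),(321.9,320),(322,356)],.055)[:,:2]; print(P.round(4))
v=P[1]-P[2]; print('yaw',np.degrees(np.arctan2(v[1],v[0])),'collar-tip',np.linalg.norm(P[0]-P[3]))
u=v/np.linalg.norm(v); g1=P[0]-.080*u; g2=P[3]+.127*u; print('origin',g1,g2)
d=pickle.load(open('d0.pkl','rb'))
Rr=onz(d['top'],np.array([(65,88),(150,98),(125,275),(37,265)])/3.3-.35+[225,215],.012); print('rest c',Rr.mean(0))
# height check: width of barrel seen 47.5px at row 216
a=wray(f,[(297,216),(343.5,216)])[1]; an=np.arccos((a[0]@a[1])/np.linalg.norm(a[0])/np.linalg.norm(a[1])); print('dist to axis',.018/np.sin(an/2),'cam',wray(f,(320,216))[0])
g=(g1+g2)/2; plan((g[0],g[1],.05),np.degrees(np.arctan2(v[1],v[0])))
```

```text
[[0.4263 0.188 ]
 [0.4409 0.1859]
 [0.6003 0.1632]
 [0.6368 0.1576]]
yaw 171.88676086340686 collar-tip 0.21269303793527636
origin [0.50551958 0.17673831] [0.51109379 0.17550417]
rest c [0.51540199 0.17287118 0.012     ]
dist to axis 0.2880731628321634 cam [0.4483759  0.18554987 0.32873295]
t 10.45 pos [0.5191 0.1746 0.201 ] yawx 171.08 tilt 0.2 F [-0.19 -0.51 -0.17] w 0.996 q [ 0.19 -0.1   1.84 -0.    1.4  -1.23]
tool delta mm [ 11.4  -0.4 151. ] norm 151.4 turn z -0.81
```

Call:
play_rows(
  commands=[
    [6,-0.2,34,0,0,-0.4],
    [6,-0.2,34,0,0,-0.4],
    [0,0,34,0,0,0],
    [0,0,30,0,0,0],
    [0,0,18,0,0,0],
  ],
)

```text
time: 10.87
tool_pos: [0.5044, 0.1756, 0.0459]
tool_rot: [-0.002, 0.071, 0.998, -0.0]
contact_force: [-0.3, -0.2, -0.3]
gripper_width: 0.992
grasp_force: 0.0
```

Call:
play_rows(
  commands=[
    [0,0,0,0,0,0],
    [0,0,0,0,0,0],
  ],
)

```text
time: 11.03
tool_pos: [0.5059, 0.1759, 0.0486]
tool_rot: [-0.001, 0.07, 0.998, -0.0]
contact_force: [-0.2, -0.0, 0.9]
gripper_width: 0.994
grasp_force: 0.0
```

Call:
play_rows(
  commands=[
    [0,0,0,0,0,0],
    [0,0,0,0,0,0],
    [0,0,0,0,0,0],
    [0,0,0,0,0,0],
    [0,0,0,0,0,0],
  ],
  hand=0,
)

```text
time: 11.45
tool_pos: [0.5074, 0.1763, 0.0507]
tool_rot: [0.001, 0.07, 0.998, 0.0]
contact_force: [-1.1, -0.2, 4.7]
gripper_width: 0.404
grasp_force: 59.3
```

Run:
```python
from h import *
plan((.507,.1763,.05),171.9); print(manip.state()['ft_torque'])
```

```text
t 11.45 pos [0.5074 0.1763 0.0507] yawx 172.02 tilt 0.15 F [-1.07 -0.25  4.67] w 0.404 q [ 0.2   0.05  1.96  0.    1.13 -1.24]
tool delta mm [ 0.4 -0.   0.7] norm 0.8 turn z 0.12
[-0.00308021  0.19419307 -0.08984176]
```

Call:
play_rows(
  commands=[
    [0,0,-3,0,0,0],
    [0,0,-8,0,0,0],
    [0,0,-20,0,0,0],
    [0,0,-30,0,0,0],
    [0,0,-30,0,0,0],
  ],
)

```text
time: 11.87
tool_pos: [0.5044, 0.1756, 0.139]
tool_rot: [-0.002, 0.07, 0.998, -0.001]
contact_force: [1.1, 0.6, -4.4]
gripper_width: 0.404
grasp_force: 60.3
```

Call:
play_rows(
  commands=[
    [0,0,-25,0,0,2],
    [0,0,-14,0,0,5],
    [0,0,0,0,0,6.8],
    [0,0,0,0,0,6.8],
    [0,0,0,0,0,6.8],
  ],
)

```text
time: 12.28
tool_pos: [0.5057, 0.1758, 0.1789]
tool_rot: [-0.0, 0.307, 0.952, -0.0]
contact_force: [-0.1, -0.8, -4.7]
gripper_width: 0.407
grasp_force: 60.4
```

Call:
play_rows(
  commands=[
    [0,0,0,0,0,6.8],
    [0,0,0,0,0,6.8],
    [0,0,0,0,0,6.8],
    [0,0,0,0,0,6.8],
    [0,0,0,0,0,6.8],
  ],
)

```text
time: 12.7
tool_pos: [0.5054, 0.1758, 0.1782]
tool_rot: [-0.001, 0.571, 0.821, -0.001]
contact_force: [-0.7, -0.7, -4.6]
gripper_width: 0.402
grasp_force: 60.4
```

Call:
play_rows(
  commands=[
    [0,0,0,0,0,6.8],
    [0,0,0,0,0,6.8],
    [0,0,0,0,0,6.8],
    [0,0,0,0,0,6.8],
    [0,0,0,0,0,4],
  ],
)

```text
time: 13.12
tool_pos: [0.5054, 0.1758, 0.1781]
tool_rot: [-0.0, 0.771, 0.637, -0.001]
contact_force: [0.6, -0.5, -3.4]
gripper_width: 0.404
grasp_force: 60.3
```

Run:
```python
from h import *
plan((.5175,-.2005,.18),76.8); print(manip.state()['ft_torque'])
```

```text
t 13.1167 pos [0.5054 0.1758 0.1781] yawx 79.14 tilt 0.11 F [ 0.57 -0.52 -3.36] w 0.404 q [ 0.2  -0.11  1.89 -0.    1.37  0.39]
tool delta mm [-367.2   82.8   -1.8] norm 376.5 turn z 2.34
[ 0.00296487 -0.0347274  -0.00654803]
```

Call:
play_rows(
  commands=[
    [-20,4.5,0,0,0,0],
    [-38,8.6,0,0,0,0],
    [-38,8.6,0,0,0,0],
    [-38,8.6,0,0,0,0],
    [-38,8.6,0,0,0,0],
  ],
)

```text
time: 13.53
tool_pos: [0.5119, -0.0016, 0.1783]
tool_rot: [-0.0, 0.769, 0.639, -0.0]
contact_force: [0.6, -0.0, -3.5]
gripper_width: 0.404
grasp_force: 60.3
```

Call:
play_rows(
  commands=[
    [-38,8.6,0,0,0,0],
    [-38,8.6,0,0,0,0],
    [-38,8.6,0,0,0,0],
    [-38,8.6,0,0,0,0],
    [-30,6.5,0,0,0,0],
  ],
)

```text
time: 13.95
tool_pos: [0.5188, -0.1892, 0.1784]
tool_rot: [-0.0, 0.77, 0.638, -0.0]
contact_force: [-0.3, -0.3, -3.0]
gripper_width: 0.404
grasp_force: 60.3
```

Call:
play_rows(
  commands=[
    [-13,3,0,0,0,0],
    [0,0,0,0,0,0],
    [0,0,0,0,0,0],
    [0,0,0,0,0,0],
  ],
)

```text
time: 14.28
tool_pos: [0.5199, -0.1988, 0.1783]
tool_rot: [-0.001, 0.769, 0.639, 0.0]
contact_force: [-0.1, 0.6, -3.6]
gripper_width: 0.403
grasp_force: 60.3
```

Run:
```python
from h import *
plan((.5175,-.2005,.12),76.8); print(manip.state()['ft_torque'])
```

```text
t 14.2833 pos [ 0.5199 -0.1988  0.1783] yawx 79.47 tilt 0.1 F [-0.11  0.61 -3.64] w 0.403 q [-0.5  -0.06  1.84  0.    1.36 -0.32]
tool delta mm [-2.2 -2.  58.3] norm 58.3 turn z 2.67
[-0.00783457  0.00726051  0.00936908]
```

Call:
play_rows(
  commands=[
    [-2.2,-2,10,0,0,2.7],
    [0,0,25,0,0,0],
    [0,0,20,0,0,0],
    [0,0,3,0,0,0],
    [0,0,0,0,0,0],
  ],
)

```text
time: 14.7
tool_pos: [0.5167, -0.1997, 0.1188]
tool_rot: [-0.002, 0.783, 0.621, -0.001]
contact_force: [0.1, 0.0, -3.8]
gripper_width: 0.401
grasp_force: 60.4
```

Call:
play_rows(
  commands=[
    [0,0,0,0,0,0],
    [0,0,0,0,0,0],
  ],
)

```text
time: 14.87
tool_pos: [0.5191, -0.2018, 0.1227]
tool_rot: [0.001, 0.784, 0.621, 0.001]
contact_force: [0.2, 0.1, -3.9]
gripper_width: 0.404
grasp_force: 60.4
```

Run:
```python
from h import *
f=grabw('w7'); plan((.5175,-.2005,.12),76.8)
cv2.imwrite('pics/w7z.png',cv2.resize(f['image'][40:270,200:460],None,fx=2.6,fy=2.6,interpolation=cv2.INTER_CUBIC)[:,:,::-1])
```

```text
t 14.9167 pos [ 0.5191 -0.202   0.1229] yawx 76.77 tilt 0.19 F [ 0.33  0.16 -4.13] w 0.403 q [-0.5  -0.    1.88  0.    1.26 -0.27]
tool delta mm [ 1.1 -2.   2.8] norm 3.6 turn z -0.03
```

View pics/w7z.png

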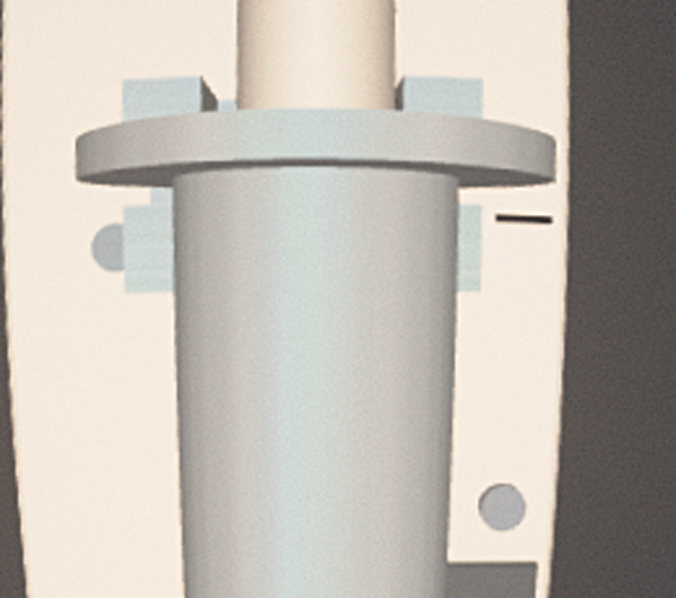

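Run:
```python
from h import *
import pickle
f=pickle.load(open('w7.pkl','rb'))
z=lambda a:np.array(a,float)/2.6-.3+[200,40]
b=np.radians(76.8); ey=np.array([np.cos(b),np.sin(b)]); ex=np.array([ey[1],-ey[0]]); s=np.array([.5362,-.1208])
C=wonz(f,z([(77,157),(555,160)]),.1272)[:,:2]; print('collar ends rel slot  x',((C-s)@ex*1e3).round(1),'y',((C-s)@ey*1e3).round(1))
B=wonz(f,z([(140,205),(140,292),(470,206),(470,292),(140,78),(450,78)]),.057)[:,:2]
print('tower edges y (exp 0-4,-22,..,+22)',((B-s)@ey*1e3).round(1))
X=wonz(f,z([(123,250),(481,250),(123,95),(483,95)]),.057)[:,:2]; print('block x (exp -36,36)',((X-s)@ex*1e3).round(1))
# profile edges of lines automatically
I=f['image'].astype(int).sum(2)/3
print([f"{r}:{v:.0f}" for r,v in zip(range(80,126),I[80:126,231:234].mean(1))]); print([f"{r}:{v:.0f}" for r,v in zip(range(80,126),I[80:126,410:412].mean(1))])
A=wonz(f,z([(181,300),(456,300)]),.1272)[:,:2];print('barrel sides x',((A-s)@ex*1e3).round(1))
print('tool rel slot',ex@(f['s']['tool_pos'][:2]-s),ey@(f['s']['tool_pos'][:2]-s))
```

```text
collar ends rel slot  x [-28.3  32.6] y [-0.4 -0.7]
tower edges y (exp 0-4,-22,..,+22) [ -4.3 -21.9  -4.7 -22.   21.6  21.3]
block x (exp -36,36) [-36.1  35.4 -35.7  35.6]
['80:232', '81:232', '82:232', '83:232', '84:232', '85:232', '86:233', '87:232', '88:234', '89:236', '90:227', '91:173', '92:143', '93:144', '94:146', '95:147', '96:147', '97:148', '98:145', '99:148', '100:145', '101:147', '102:148', '103:148', '104:147', '105:148', '106:144', '107:127', '108:101', '109:111', '110:191', '111:235', '112:236', '113:234', '114:234', '115:234', '116:233', '117:234', '118:234', '119:233', '120:234', '121:233', '122:234', '123:234', '124:233', '125:234']
['80:234', '81:233', '82:234', '83:233', '84:232', '85:233', '86:234', '87:233', '88:234', '89:236', '90:238', '91:205', '92:148', '93:140', '94:141', '95:144', '96:144', '97:145', '98:144', '99:146', '100:143', '101:143', '102:145', '103:144', '104:144', '105:145', '106:145', '107:140', '108:102', '109:95', '110:161', '111:230', '112:237', '113:234', '114:235', '115:234', '116:233', '117:233', '118:235', '119:234', '120:235', '121:239', '122:243', '123:122', '124:52', '125:71']
barrel sides x [-15.1  19.9]
tool rel slot 0.0018574249984320834 -0.08279872248287129
```

Call:
play_rows(
  commands=[
    [0.5,-2.1,15,0,0,0],
    [0,0,20,0,0,0],
    [0,0,7,0,0,0],
    [0,0,0,0,0,0],
    [0,0,0,0,0,0],
  ],
)

```text
time: 15.33
tool_pos: [0.5162, -0.201, 0.0793]
tool_rot: [0.0, 0.784, 0.621, 0.0]
contact_force: [-0.3, -0.3, -2.3]
gripper_width: 0.405
grasp_force: 60.6
```

Run:
```python
from h import *
p=np.array([.5362,-.1208])-.0823*np.array([.2284,.9736]); plan((p[0],p[1],.0607),76.8)
s=np.array([.5362,-.1208]); t=manip.state()['tool_pos'][:2]; print((t-s)@[.9736,-.2284],(t-s)@[.2284,.9736])
```

```text
t 15.3333 pos [ 0.5162 -0.201   0.0793] yawx 76.73 tilt 0.01 F [-0.3  -0.33 -2.31] w 0.405 q [-0.51  0.05  1.91  0.    1.18 -0.27]
tool delta mm [ 0.3  1.1 18.6] norm 18.7 turn z -0.07
-0.0011307199879420707 -0.0826234207426621
```

Call:
play_rows(
  commands=[
    [0.2,0.7,1,0,0,0],
    [0,0,2,0,0,0],
    [0,0,2,0,0,0],
    [0,0,0,0,0,0],
  ],
)

```text
time: 15.67
tool_pos: [0.5169, -0.2009, 0.074]
tool_rot: [0.0, 0.784, 0.621, 0.0]
contact_force: [-0.5, 0.1, -3.0]
gripper_width: 0.402
grasp_force: 60.6
```

Call:
play_rows(
  commands=[
    [0,0,1,0,0,0],
    [0,0,1,0,0,0],
    [0,0,0,0,0,0],
  ],
)

```text
time: 15.92
tool_pos: [0.5166, -0.2008, 0.0716]
tool_rot: [-0.0, 0.784, 0.621, -0.0]
contact_force: [-0.6, -0.5, -3.5]
gripper_width: 0.403
grasp_force: 60.6
```

Call:
play_rows(
  commands=[
    [0,0,1.5,0,0,0],
    [0,0,1.5,0,0,0],
    [0,0,0,0,0,0],
  ],
)

```text
time: 16.17
tool_pos: [0.5165, -0.2007, 0.0683]
tool_rot: [-0.0, 0.784, 0.621, -0.0]
contact_force: [-0.6, 1.1, -3.6]
gripper_width: 0.404
grasp_force: 60.6
```

Call:
play_rows(
  commands=[
    [0,0,1.5,0,0,0],
    [0,0,1.5,0,0,0],
    [0,0,0,0,0,0],
  ],
)

```text
time: 16.42
tool_pos: [0.5165, -0.2007, 0.0654]
tool_rot: [-0.0, 0.784, 0.621, -0.0]
contact_force: [-0.4, 0.0, -4.1]
gripper_width: 0.403
grasp_force: 60.6
```

Call:
play_rows(
  commands=[
    [0,0,1.5,0,0,0],
    [0,0,1,0,0,0],
    [0,0,0,0,0,0],
  ],
)

```text
time: 16.67
tool_pos: [0.5166, -0.2008, 0.063]
tool_rot: [-0.0, 0.784, 0.621, -0.0]
contact_force: [0.2, 0.4, -4.1]
gripper_width: 0.402
grasp_force: 60.6
```

Call:
play_rows(
  commands=[
    [0,0,1,0,0,0],
    [0,0,0,0,0,0],
  ],
)

```text
time: 16.83
tool_pos: [0.5167, -0.2008, 0.0621]
tool_rot: [-0.0, 0.784, 0.621, -0.0]
contact_force: [0.1, -0.2, -4.6]
gripper_width: 0.408
grasp_force: 60.6
```

Call:
play_rows(
  commands=[
    [0,0,1,0,0,0],
    [0,0,0,0,0,0],
  ],
)

```text
time: 17.0
tool_pos: [0.5169, -0.2009, 0.0613]
tool_rot: [0.0, 0.784, 0.621, 0.0]
contact_force: [0.3, 0.9, -3.9]
gripper_width: 0.403
grasp_force: 60.6
```

Call:
play_rows(
  commands=[
    [0,0,0.7,0,0,0],
    [0,0,0,0,0,0],
  ],
)

```text
time: 17.17
tool_pos: [0.517, -0.201, 0.0609]
tool_rot: [0.0, 0.784, 0.621, 0.0]
contact_force: [0.3, 0.2, -2.7]
gripper_width: 0.406
grasp_force: 60.9
```

Call:
play_rows(
  commands=[
    [0,0,0.7,0,0,0],
    [0,0,0,0,0,0],
  ],
)

```text
time: 17.33
tool_pos: [0.5171, -0.201, 0.0607]
tool_rot: [0.0, 0.784, 0.621, 0.0]
contact_force: [-0.8, 0.7, 2.3]
gripper_width: 0.401
grasp_force: 61.3
```

Call:
play_rows(
  commands=[
    [0,0,0,0,0,0],
    [0,0,0,0,0,0],
    [0,0,0,0,0,0],
    [0,0,0,0,0,0],
    [0,0,0,0,0,0],
  ],
  hand=75,
)

```text
time: 17.75
tool_pos: [0.5168, -0.2009, 0.06]
tool_rot: [0.0, 0.784, 0.621, 0.0]
contact_force: [0.8, -0.3, 0.7]
gripper_width: 0.878
grasp_force: 0.0
```

Call:
play_rows(
  commands=[
    [0,0,-10,0,0,0],
    [0,0,-35,0,0,0],
    [0,0,-40,0,0,0],
    [0,0,-40,0,0,0],
    [0,0,-40,0,0,0],
  ],
)

```text
time: 18.17
tool_pos: [0.5164, -0.2006, 0.2274]
tool_rot: [0.0, 0.784, 0.621, 0.0]
contact_force: [1.0, -0.7, 0.4]
gripper_width: 0.874
grasp_force: 0.0
```

Call:
play_rows(
  commands=[
    [0,0,0,0,0,0],
    [0,0,0,0,0,0],
    [0,0,0,0,0,0],
  ],
)

```text
time: 18.42
tool_pos: [0.5166, -0.2008, 0.2253]
tool_rot: [0.0, 0.784, 0.621, 0.0]
contact_force: [-0.2, -0.6, -0.1]
gripper_width: 0.879
grasp_force: 0.0
```

Run:
```python
from h import *
f=grabw('w8'); plan((.4455,-.2612,.2),87.3)
I=f['image']; hsv=cv2.cvtColor(I,cv2.COLOR_RGB2HSV)
# black paddle blob and collar row-profile
m=(I.max(2)<95).astype(np.uint8)
for r in range(60,240,6):
    print(r,''.join('#' if v<110 else ('+' if v<190 else ('o' if v<215 else '.')) for v in I[r,200:460:4].mean(1)))
```

```text
t 18.4667 pos [ 0.5161 -0.2004  0.2238] yawx 76.73 tilt 0.12 F [-0.01 -0.26 -0.88] w 0.878 q [-0.5  -0.1   1.8  -0.    1.44 -0.27]
tool delta mm [-75.3 -54.7  23.8] norm 96.1 turn z -10.57
60 ###########++o..................................#################
66 ##########......................................+################
72 ##########......................................+################
78 ##########......................................+################
84 ##########......................................+################
90 ##########......................................+################
96 ##########.........ooooo#oo+o....+oo#ooooo......+################
102 ##########.........ooooo#.o+o....+oo+ooooo......+################
108 ##########.........o.oo.#oo+o...o+oo+ooooo......+################
114 ##########.........o+++++ooooooooooo++++#o......+################
120 ##########...........++++ooooooooooo++++o.......+################
126 ##########.........ooooo+++ooooooo+++ooooo.+###.+################
132 ##########......o++ooooo+++ooooooo+++ooooo......+################
138 ####
[... 481 characters left out ...]

180 ##########+..............++ooooooo++............#################
186 ##########+..............++ooo.ooo++............#################
192 ###########..............++oo.oooo++............#################
198 ###########..............++ooooooo++............#################
204 ###########..............++ooo.ooo++......o+++..#################
210 ###########..............++oo..ooo++.......o+...#################
216 ###########..............++oo.oooo++............#################
222 ###########..............++oo.oooo+++++++++++++o#################
228 ###########..............++oo.oooo+++++++++++++o#################
234 ###########..............++ooooooo++++++++++++++#################
```

Call:
play_rows(
  commands=[
    [-25.1,-18.2,0,0,0,0],
    [-25.1,-18.2,0,0,0,0],
    [-25.1,-18.2,0,0,0,0],
    [0,0,0,0,0,-5.5],
    [0,0,0,0,0,-5.5],
  ],
  hand=50,
)

```text
time: 18.88
tool_pos: [0.4442, -0.2619, 0.2223]
tool_rot: [-0.002, 0.72, 0.694, -0.0]
contact_force: [0.6, 0.4, -0.1]
gripper_width: 0.589
grasp_force: 0.0
```

Call:
play_rows(
  commands=[
    [0,0,20,0,0,0],
    [0,0,20,0,0,0],
    [0,0,10,0,0,0],
    [0,0,0,0,0,0],
    [0,0,0,0,0,0],
  ],
)

```text
time: 19.3
tool_pos: [0.4455, -0.2609, 0.1732]
tool_rot: [-0.002, 0.721, 0.693, -0.0]
contact_force: [0.7, 0.5, 0.9]
gripper_width: 0.585
grasp_force: 0.0
```

Run:
```python
from h import *
f=grabw('w9'); plan((.4455,-.2610,.1297),87.8)
I=f['image']
for r in range(150,360,10):
    print(r,''.join('#' if v<95 else ('+' if v<190 else '.') for v in I[r,240:400:2].mean(1)))
```

```text
t 19.35 pos [ 0.4462 -0.2615  0.1747] yawx 87.74 tilt 0.06 F [ 0.05 -0.04 -0.65] w 0.588 q [-0.67 -0.15  1.93 -0.    1.36 -0.63]
tool delta mm [ 0.4 -0.7 45. ] norm 45.0 turn z -0.06
150 ####################################............................................
160 ###################################............................................+
170 #################################+............................................++
180 #################################............................................+++
190 ################################+...........................................++++
200 ###############################+...........................................+++++
210 ##############################+..........................................+++++++
220 #############################+....+++++++++++++++.......................++++++++
230 ############################+.....++++++++++++++++............++++++++++++++++++
240 ###########################+.....+++############++...........++++++++++++++++++.
250 ##########################+......+++############+++..........++
[... 167 characters left out ...]
......+++++++++.....
280 ########################...........+############+................+++++++++......
290 +++++++################............+############+...............+++++++####+++++
300 +++++#################+............+############.....................++######+++
310 +++##################+........++++++############....................++#########+
320 +###################+........+++++++###########+...................+++##########
330 #############################+++++++++++++++++++......................##########
340 ############################+++++++++++++++++++++###############################
350 ############################+++++++++++++++++++++###############################
```

Call:
play_rows(
  commands=[
    [0.4,0,20,0,0,0],
    [0,0,18,0,0,0],
    [0,0,6,0,0,0],
    [0,0,0,0,0,0],
    [0,0,0,0,0,0],
  ],
)

```text
time: 19.77
tool_pos: [0.4467, -0.2614, 0.1318]
tool_rot: [0.0, 0.721, 0.693, 0.0]
contact_force: [0.2, 0.0, 0.6]
gripper_width: 0.584
grasp_force: 0.0
```

Call:
play_rows(
  commands=[
    [0,0,0,0,0,0],
    [0,0,0,0,0,0],
    [0,0,0,0,0,0],
    [0,0,0,0,0,0],
    [0,0,0,0,0,0],
  ],
  hand=0,
)

```text
time: 20.18
tool_pos: [0.4465, -0.2615, 0.1322]
tool_rot: [0.0, 0.721, 0.693, -0.0]
contact_force: [-2.9, 1.7, 5.8]
gripper_width: 0.121
grasp_force: 59.0
```

Call:
play_rows(
  commands=[
    [0,0,0,0,0,0],
    [0,0,0,0,0,0],
  ],
)

```text
time: 20.35
tool_pos: [0.4465, -0.2615, 0.1322]
tool_rot: [0.0, 0.721, 0.693, -0.0]
contact_force: [-2.9, 1.2, 5.7]
gripper_width: 0.127
grasp_force: 59.0
```

Call:
play_rows(
  commands=[
    [0,0,-4,0,0,0],
    [0,0,-4,0,0,0],
    [0,0,-3.5,0,0,0],
    [0,0,0,0,0,0],
  ],
)

```text
time: 20.68
tool_pos: [0.4461, -0.2614, 0.1405]
tool_rot: [0.0, 0.721, 0.693, -0.0]
contact_force: [3.0, -4.6, -13.3]
gripper_width: 0.126
grasp_force: 58.5
```

Call:
play_rows(
  commands=[
    [0,0,0,0,0,-3],
    [0,0,0,0,0,-6],
    [0,0,0,0,0,-6],
    [0,0,0,0,0,-6],
    [0,0,0,0,0,0],
  ],
)

```text
time: 21.1
tool_pos: [0.4461, -0.2614, 0.1399]
tool_rot: [0.0, 0.581, 0.814, -0.0]
contact_force: [5.4, -6.5, -13.1]
gripper_width: 0.13
grasp_force: 58.5
```

Call:
play_rows(
  commands=[
    [0,0,0,0,0,-6.3],
    [0,0,0,0,0,-6.3],
    [0,0,0,0,0,-6.3],
    [0,0,0,0,0,-6.3],
    [0,0,0,0,0,-6.3],
  ],
)

```text
time: 21.52
tool_pos: [0.4461, -0.2613, 0.1399]
tool_rot: [0.0, 0.338, 0.941, -0.0]
contact_force: [6.2, -6.0, -13.0]
gripper_width: 0.127
grasp_force: 58.6
```

Call:
play_rows(
  commands=[
    [0,0,0,0,0,-6.3],
    [0,0,0,0,0,-6.3],
    [0,0,0,0,0,-6.3],
    [0,0,0,0,0,-5],
    [0,0,0,0,0,0],
  ],
)

```text
time: 21.93
tool_pos: [0.4461, -0.2613, 0.1399]
tool_rot: [0.0, 0.137, 0.991, -0.0]
contact_force: [5.3, -4.7, -12.9]
gripper_width: 0.127
grasp_force: 58.6
```

Run:
```python
from h import *
plan((.4455,-.2610,.12),166.9); print(manip.state()['ft_torque'])
```

```text
t 21.9333 pos [ 0.4461 -0.2613  0.1399] yawx 164.3 tilt 0.04 F [  5.25  -4.7  -12.86] w 0.127 q [-0.67 -0.12  1.96 -0.    1.3  -1.97]
tool delta mm [ 0.7  0.1 19.9] norm 19.9 turn z -2.6
[-0.94411603 -0.84781584  0.07402813]
```

Call:
play_rows(
  commands=[
    [0,0,0,0,0,-2.6],
    [0,0,0,0,0,0],
    [0,0,3,0,0,0],
    [0,0,3,0,0,0],
    [0,0,0,0,0,0],
  ],
)

```text
time: 22.35
tool_pos: [0.4461, -0.2613, 0.1335]
tool_rot: [0.0, 0.116, 0.993, -0.0]
contact_force: [5.6, -5.4, -13.2]
gripper_width: 0.121
grasp_force: 58.7
```

Call:
play_rows(
  commands=[
    [0,0,3,0,0,0],
    [0,0,3,0,0,0],
    [0,0,3,0,0,0],
    [0,0,0,0,0,0],
  ],
)

```text
time: 22.68
tool_pos: [0.4462, -0.2613, 0.1248]
tool_rot: [0.0, 0.115, 0.993, -0.0]
contact_force: [5.6, -4.5, -11.5]
gripper_width: 0.126
grasp_force: 58.9
```

Run:
```python
from h import *
plan((.4455,-.2610,.1162),166.9); print(manip.state()['ft_torque'])
```

```text
t 22.6833 pos [ 0.4462 -0.2613  0.1248] yawx 166.74 tilt 0.05 F [  5.6   -4.49 -11.49] w 0.126 q [-0.67 -0.1   1.97 -0.    1.27 -2.01]
tool delta mm [0.7 0.1 8.6] norm 8.7 turn z -0.16
[-0.85837416 -0.90031566  0.0506654 ]
```

Call:
play_rows(
  commands=[
    [0,0,2,0,0,0],
    [0,0,2,0,0,0],
    [0,0,2,0,0,0],
    [0,0,1,0,0,0],
    [0,0,0,0,0,0],
  ],
)

```text
time: 23.1
tool_pos: [0.4462, -0.2613, 0.1184]
tool_rot: [0.0, 0.115, 0.993, -0.0]
contact_force: [4.5, -5.2, -11.3]
gripper_width: 0.124
grasp_force: 59.0
```

Call:
play_rows(
  commands=[
    [0,0,1,0,0,0],
    [0,0,1,0,0,0],
    [0,0,0,0,0,0],
  ],
)

```text
time: 23.35
tool_pos: [0.4462, -0.2613, 0.1166]
tool_rot: [0.0, 0.115, 0.993, -0.0]
contact_force: [4.1, -4.0, -11.1]
gripper_width: 0.124
grasp_force: 59.1
```

Call:
play_rows(
  commands=[
    [0,0,0.7,0,0,0],
    [0,0,0.7,0,0,0],
    [0,0,0,0,0,0],
  ],
)

```text
time: 23.6
tool_pos: [0.4463, -0.2614, 0.1164]
tool_rot: [0.0, 0.116, 0.993, -0.0]
contact_force: [2.5, -4.5, -7.7]
gripper_width: 0.126
grasp_force: 59.5
```

Call:
play_rows(
  commands=[
    [0,0,0.7,0,0,0],
    [0,0,0.7,0,0,0],
    [0,0,0,0,0,0],
  ],
)

```text
time: 23.85
tool_pos: [0.4463, -0.2614, 0.1162]
tool_rot: [-0.0, 0.116, 0.993, -0.0]
contact_force: [-1.5, -2.0, -1.3]
gripper_width: 0.122
grasp_force: 60.6
```

Bar now rests on the barrel at the expected height (lift about 0.012), with the carrying force gone. Release and retreat.

Call:
play_rows(
  commands=[
    [0,0,0.3,0,0,0],
    [0,0,0,0,0,0],
    [0,0,0,0,0,0],
    [0,0,0,0,0,0],
    [0,0,0,0,0,0],
  ],
  hand=50,
)

```text
time: 24.27
tool_pos: [0.4464, -0.261, 0.1155]
tool_rot: [0.0, 0.115, 0.993, 0.0]
contact_force: [0.5, 0.2, -0.8]
gripper_width: 0.584
grasp_force: 0.0
```

Call:
play_rows(
  commands=[
    [0,0,-10,0,0,0],
    [0,0,-35,0,0,0],
    [0,0,-35,0,0,0],
    [0,0,-35,0,0,0],
    [0,0,-15,0,0,0],
  ],
)

```text
time: 24.68
tool_pos: [0.448, -0.2623, 0.2521]
tool_rot: [0.004, 0.115, 0.993, -0.002]
contact_force: [0.2, -0.1, 0.7]
gripper_width: 0.588
grasp_force: 0.0
```

Call:
play_rows(
  commands=[
    [0,0,0,0,0,0],
    [0,0,0,0,0,0],
    [0,0,0,0,0,0],
    [0,0,0,0,0,0],
  ],
)

```text
time: 25.02
tool_pos: [0.4455, -0.2605, 0.2431]
tool_rot: [-0.002, 0.116, 0.993, 0.001]
contact_force: [0.6, 0.5, -0.2]
gripper_width: 0.587
grasp_force: 0.0
```

Run:
```python
from h import *
f=grabw('w10'); plan((.4455,-.2610,.2448),166.9)
I=f['image']
for r in range(170,350,8):
    print(r,''.join('#' if v<95 else ('+' if v<160 else ('o' if v<215 else '.')) for v in I[r,210:530:4].mean(1)))
```

```text
t 25.0667 pos [ 0.4455 -0.2605  0.2431] yawx 166.73 tilt 0.22 F [ 0.36  0.04 -0.61] w 0.584 q [-0.67 -0.21  1.86  0.    1.49 -2.01]
tool delta mm [-0.1 -0.5 -1.7] norm 1.8 turn z -0.17
170 ################################################################################
178 ################################################################################
186 #####+++++++++++++++++++++++++++++++++++++++++++++++++++########################
194 ####..........................................................................##
202 ####.....................+###+o...............................................##
210 ####+++++...............o+####o..............................................o##
218 #++++++++...............++####o...............................ooo............###
226 oooo+++++o..............o+####oo.............................................###
234 oooo+++++................+####o..............................++++++++++++....###
242 oooo++++.................+####...........................#++++++oooo++.ooo..o###
250 +oooo+o..................+####o..........................o##+
[... 339 characters left out ...]
oooooooooo##o..#####
290 ######..+++##.......ooooooooooooooooooooooo##+++oooooooooooooooooooooo#oo..#####
298 ######++++###.......ooo++oooooo+oooo+++++++###++++#.........o+oooo++++#o..######
306 ######++++###..........++ooooo.++...+++++++####+++###.........oo....++....######
314 #####++++####o.........++ooooo.++...++ooooo#####+++###oo+++#####################
322 #####+++##############++++oooo#++###############++++############################
330 #####oo+##############+o++oooo#oo################oo#############################
338 ######oo#################+oooo###################o##############################
346 ################################################################################
```

```bash
python3 -c "
from h import *
print(manip.job_done())"
```

```text
the job is handed in; nothing more can be done
None
```

I handed the job in at about 25 s of the 72 s allowed; no verdict was returned. By force and pose readings, the bar was parked on its ledge, the barrel went down into the stop-block slot without forcing, and the bar was lowered onto it between the prongs and released.

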